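# Sweep the buttons off the peg box and hold its lid open

## Task

Buttons have been spilt on the shut lid of the wooden peg box: with the sweeping block, and without touching them with the gripper, sweep all four off the lid into the blue tray beside it while the lid stays shut, then stand the block back upright on the bare worktop and let go of it. Then raise the lid by its black grip until it stands open at 60 degrees and keep hold of it there: it falls shut by itself, so the program finishes while the gripper is still holding the lid at that angle. Leave the other things on the worktop where they are.

Things in the scene. Friction and masses are not known exactly. Their poses are not given: they have to be found in the camera images.
- peg_box: open-topped wooden clothes-peg box, fixed to the worktop, 150 x 160 x 70 mm (x, y, z); origin at the centre of its underside on the worktop; its front, with the lid's grip, faces its own -x, the hinge is along its back edge (+x), and the button tray stands at its +y side
- lid_top (a point): point fixed on the box (it does not swing), 78 mm above the worktop: the centre of the upper face of the shut lid. The lid is a white flat board 150 (x) x 184 (y) x 8 mm with nothing standing up from it but the loose buttons; it overhangs the box's two sides by 12 mm. Axes as the box's
- box_lid (a joint): lid angle in rad: 0 shut and level, growing as the front edge goes up and back; 1.047 = 60 degrees. Let go, the lid falls shut from any angle up to about 1.5 (about 200 g with a weak closing spring: 1 to 3 N at the grip hold it)
- lid_grip (a point): centre of the lid's grip: a black disc on edge, 26 mm in diameter and 22 mm thick along the hinge direction (y), flat faces at its two sides, carried on a 12 mm wide stem so that its centre is 38 mm in front of the lid's front edge and 74 mm above the worktop when shut. It moves with the lid at 188 mm from the hinge; pinched by its flat faces it can turn between the fingers about its own axis
- lid_hinge (a point): fixed point at the middle of the hinge axis, 75 mm behind the box centre and 70 mm above the worktop; the axis runs along the box's y
- button_tray: low blue open tray, fixed, 150 x 110 x 28 mm (x, y, z), walls and floor 3 mm, beside the box; its near wall is under the lid's overhanging edge; origin at the centre of its underside, axes as the box's
- block_grip (a point): centre of the wooden grip of the sweeping block, 44 mm above the block's underside. The block is about 160 g, 63 mm tall, and stands upright on a black rubber foot 140 (its x) x 36 (its y) x 16 mm; the grip above is 100 (x) x 28 (y) mm from 26 to 63 mm above the underside: pinch it across its y from above
- button_1: loose red coat button, a disc 24 mm in diameter and 6 mm thick, 12 g; origin at the centre of its underside; starts flat on the shut lid
- button_2: loose green coat button, a disc 24 mm in diameter and 6 mm thick, 12 g; origin at the centre of its underside; starts flat on the shut lid
- button_3: loose orange coat button, a disc 24 mm in diameter and 6 mm thick, 12 g; origin at the centre of its underside; starts flat on the shut lid
- button_4: loose black coat button, a disc 24 mm in diameter and 6 mm thick, 12 g; origin at the centre of its underside; starts flat on the shut lid
- dosing_cap_1: bystander: white open dosing cup, 65 mm across, 40 mm tall; origin at the centre of its underside
- spare_knob: bystander: dark appliance knob, 52 mm across, 23 mm tall; origin at the centre of its underside

How it is judged:
By the outcome, as a careful person would: the job done as asked, in the order asked, and still so for the second after the job is handed in, while the arm keeps its last pose, push and grip.
It also fails if it takes over 69 s, if anything falls off the work surface, if the arm or the gripper's body presses on something with over 40 N, if the wrist force passes 120 N, or if a joint passes its speed limit or range.

## Robot

A 7-joint arm with a two-finger parallel gripper is mounted at the origin on a cart in front of the work surface, level with it; the furniture and walls round the work are solid. World frame = base frame: x ahead of the robot, y to its left, z up, the work surface at z = 0. Lengths are in m, angles in rad, forces in N, time in s.
With the tool pointing down it reaches from about 0.425 to 1.025 m from the base axis. Payload 9.4 kg.
Tool frame: the origin (TCP) lies on the mounting face of the last link; the fingertips stand 186 mm ahead of it and the grasp point (between the pads) lies 167 mm ahead of it (ctrl.pinch_z is the z of the grasp point in the tool frame, in m); z points along the fingers, y is the line along which they close (so a half turn about z gives the same grasp; the last joint's range is limited). The gripper opens to 93 mm and grips with 3 to 60 N. Pads are 15 mm wide; open, the fingers measure 128 mm over their backs; the gripper's body (75 mm by 188 mm) begins 65 mm behind the grasp point.
Start: joints at [-1.221, 0.599, -0.003, 1.599, 0.002, 0.943, -0.08], TCP at [0.3, 0.66, 0.405] pointing down, gripper open.
Joint ranges: [-2.57, 2.57], [-0.35, 1.97], [-1.29, 1.29], [0.11, 2.56], [-1.05, 4.19], [0.11, 1.86], [-2.63, 2.63]. Speed limits (rad/s): [2.22, 2.22, 3.01, 3.01, 3.14, 3.14, 3.14].

## Interface

Orientations are given as a rotation vector (axis times angle).
In Python, from workcell import ctrl gives the robot as it stands. The module is installed in compiled form; this text tells all that it offers.
- The arm moves only by the tool move_arm, never from a script. Its arguments are lists of equal length, an entry for each row: "grip": the closure, from -1 (fully open) to 1 (shut), so that 0 is half open; "offset": the shift along the tool's x, y, z in mm, a list of three; "spin": the turn about the tool's z in degrees. In form: {"grip": [grip, ...], "offset": [[dx, dy, dz], ...], "spin": [spin, ...]}. A call has 1 to 8 rows; each row is the pose to reach, as a shift and turn from the pose commanded when the call began, along the tool's axes at that moment; what a row does not reach only later rows make up. A row lasts 1/8 s, in which the tool goes at most 62.5 mm and 10.7 degrees, less where a joint would pass 70% of its speed; a pose out of reach is approached as far as the arm can. A call with a gripper value outside its range is refused whole. The fingers move at their own pace and stop on an object; "force" is the grip in N (left out, the last holds). Time passes only in rows, so rows that repeat a pose let the fingers close. It gives the time, the measured TCP pose, the force, the opening and the grip force at its end, in the units of the state.
- ctrl.sense(): the state, without advancing time (a new reading comes with each control period).
- ctrl.camera(name): name is "scene" or "top" or "wrist"; returns a dict with "color" (400x640x3 uint8, red, green, blue), "range_z" (400x640 float32, m along the optical axis (not along the pixel's ray), 0 where there is no reading), "vfov" (degrees; the focal length in pixels is half the picture's height over the tangent of half this angle, whatever the lens; pixels are square), "cx", "cy" (the principal point, pixels), "world_to_cam" (4x4, takes a point from world to camera coordinates). Camera axes: x right, y up, looking along -z (the intrinsics and any distortion apply to the point x, -y, -z); pixel columns grow to the right and rows downward; lengths in m; the calibration is good to about 2 mm. A picture is of the moment at which its call begins.
- ctrl.sign_off(): hands the job in; it is judged then, once.
The state is a dict: "time_s": time; "joint_positions": joint angles; "joint_velocities": joint speeds; "joint_torque": joint torques, N m; "eef_pos": TCP position; "ee_rot": TCP orientation; "wrist_force": force on the tool from outside, world axes, zero at the start; "torque": the same for the moment, N m; "finger_gap": finger opening in m; "gripper_force": force on a finger pad.
Only numpy, scipy, OpenCV 4.12 (cv2) and the standard library are available. Lean on these libraries where they do the work, as an engineer would, in place of code of your own. Each camera call takes 0.05 s, during which the arm holds its last target. There are 200 camera calls.

## Working session

There is one attempt and no reset: what is moved stays moved. The work goes in short steps, Python scripts to look and compute and a tool call to move; the robot and the scene stay as the last step left them, time stands still between calls to the robot, and variables do not carry over. Pictures are saved under pics/ and viewed, at most 10 in all, crops included, and the job is handed in when it is done.

Besides the shell and the picture viewer there is one more tool, called after "Call:" as a command line: name --pt "numbers of a row" for each row, then --argument value for the rest. move_arm: Moves the arm, as the interface text tells. Its arguments: {"type":"object","properties":{"grip":{"type":"array"},"offset":{"type":"array"},"spin":{"type":"array"},"force":{"type":"number"}},"required":["grip","offset","spin"]}

```bash
mkdir -p pics
cat > h.py <<'E'
import numpy as np, cv2
from workcell import ctrl
from scipy.spatial.transform import Rotation as R
def take(n):
    c=ctrl.camera(n); np.savez(f'{n}.npz',**c); return c
def load(n): return dict(np.load(f'{n}.npz'))
def f(c): return 200/np.tan(np.radians(float(c['vfov']))/2)
def pt(c,u,v,z=None):
    F=f(c); d=np.array([(u-c['cx'])/F,-(v-c['cy'])/F,-1]); T=np.linalg.inv(c['world_to_cam'])
    if z is None:
        w=c['range_z'][int(v)-1:int(v)+2,int(u)-1:int(u)+2]; s=np.median(w)
    else:
        s=(z-T[2,3])/(T[:3,:3]@d)[2]
    return T[:3,:3]@(d*s)+T[:3,3]
def save(c,name,crop=None,k=1):
    im=c['color'][:,:,::-1]
    if crop: a,b,e,g=crop; im=im[b:g,a:e]
    cv2.imwrite(f'pics/{name}.png',cv2.resize(im,None,fx=k,fy=k,interpolation=cv2.INTER_CUBIC))
E
python3 - <<'E'
from h import *
c=take('top'); save(c,'top1',None,1.25)
c=take('scene'); save(c,'scene1',None,1.25)
s=ctrl.sense(); print(s['time_s'],s['eef_pos'],s['ee_rot'],R.from_rotvec(s['ee_rot']).as_matrix().round(3),s['finger_gap'])
E
```

```text
0.1 [0.30005074 0.65980209 0.40394527] [-6.65217397e-01 -3.07021146e+00  2.22828682e-03] [[-0.91   0.414 -0.   ]
 [ 0.414  0.91  -0.001]
 [-0.    -0.001 -1.   ]] 0.09268398727307775
```

View pics/top1.png

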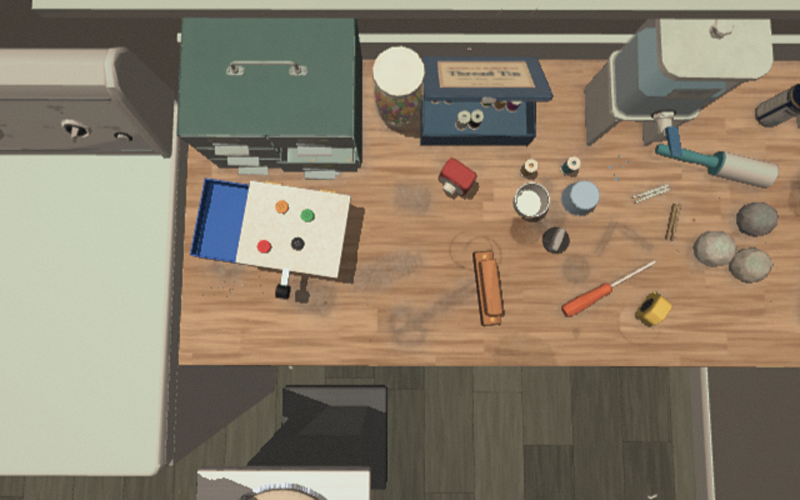

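View pics/scene1.png

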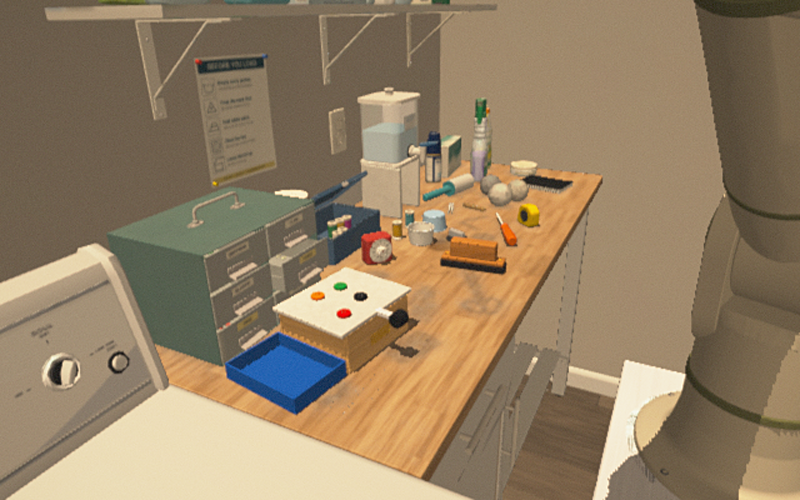

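The top view shows the lid with corners near (248,181), (350,196), (338,278), (238,262). The buttons are at (281,207), (307,215), (264,246) and (297,243), the grip at (283,291), the block near (488,288), and the tray to the left.

Run:
```python
from h import *
c=load('top'); k=1.25
print(np.linalg.inv(c['world_to_cam']).round(3))
for n,u,v,z in [('lid',248,181,.078),('lid',350,196,.078),('lid',338,278,.078),('lid',238,262,.078),('or',281,207,.084),('gr',307,215,.084),('red',264,246,.084),('bl',297,243,.084),('grip',283,291,.085),('blk',475,252,.016),('blk',495,250,.016),('blk',501,323,.016),('blk',483,326,.016),('bg',487,287,.063),('tray',204,180,.028),('tray',193,256,.028),('cup',532,202,.04),('knob',556,239,.023),('edge',300,364,0),('cabinet',360,165,.0),('cabinettop',358,135,.2)]:
    print(n,pt(c,u/k,v/k,z).round(3),pt(c,u/k,v/k).round(3))
save(c,'top2',(140,130,420,270),2.8)
```

```text
[[ 0.002  0.995 -0.102  0.46 ]
 [-1.     0.002 -0.001 -0.204]
 [-0.001  0.102  0.995  0.964]
 [ 0.     0.     0.     1.   ]]
lid [0.675 0.058 0.078] [ 0.694  0.082 -0.002]
lid [ 0.648 -0.125  0.078] [ 0.665 -0.118  0.   ]
lid [ 0.501 -0.106  0.078] [ 0.505 -0.097 -0.001]
lid [0.529 0.071 0.078] [0.529 0.072 0.076]
or [ 0.627 -0.003  0.084] [ 0.627 -0.003  0.084]
gr [ 0.613 -0.05   0.084] [ 0.613 -0.05   0.083]
red [0.557 0.025 0.084] [0.557 0.025 0.083]
bl [ 0.563 -0.033  0.084] [ 0.563 -0.033  0.084]
grip [ 0.478 -0.011  0.085] [ 0.478 -0.011  0.084]
blk [ 0.554 -0.357  0.016] [ 0.556 -0.36   0.   ]
blk [ 0.558 -0.395  0.016] [ 0.56  -0.399 -0.001]
blk [ 0.421 -0.404  0.016] [ 0.421 -0.403  0.019]
blk [ 0.416 -0.37   0.016] [ 0.415 -0.372  0.008]
bg [ 0.487 -0.37   0.063] [ 0.487 -0.37   0.062]
tray [0.689 0.157 0.028] [0.69  0.158 0.023]
tray [0.544 0.171 0.028] [0.545 0.174 0.021]
cup [ 0.646 -0.461  0.04 ] [ 0.653 -0.471  0.004]
knob [ 0.578 -0.509  0.023] [ 0.579 -0.51   0.021]
edge [ 0.343 -0.028 -0.   ] [ 0.343 -0.027 -0.001]
cabinet [ 0.727 -0.137  0.   ] [ 0.726 -0.137  0.003]
cabinettop [ 0.719 -0.147  0.2  ] [ 0.75  -0.141  0.11 ]
```

View pics/top2.png

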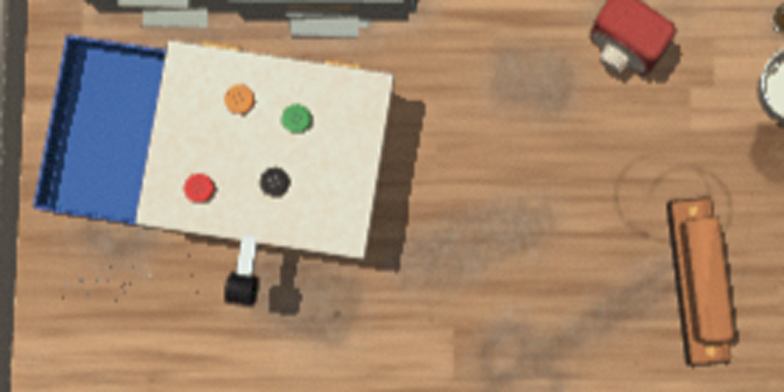

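The enlarged crop shows the lid corners at (168,41), (392,74), (364,258) and (137,223), and the block's grip at right, around (709,280).

```bash
cat >> h.py <<'E'
def cloud(c):
    F=f(c); v,u=np.mgrid[:400,:640]; s=c['range_z']; T=np.linalg.inv(c['world_to_cam'])
    P=np.stack([(u-c['cx'])/F*s,-(v-c['cy'])/F*s,-s],-1)
    return P@T[:3,:3].T+T[:3,3]
def plan(target,yaw_deg=None):
    "target grasp point (world), tool-y yaw; prints needed tool-frame shift in mm and spin"
    s=ctrl.sense(); M=R.from_rotvec(s['ee_rot']).as_matrix(); p=np.array(s['eef_pos'])+M[:,2]*ctrl.pinch_z
    y=np.degrees(np.arctan2(M[1,1],M[0,1])); d=M.T@(np.array(target)-p)*1000
    sp=0 if yaw_deg is None else -((yaw_deg-y+90)%180-90)
    print('t',round(s['time_s'],2),'gp',p.round(4),'yawy',y.round(1),'gap',round(s['finger_gap'],4),'F',np.round(s['wrist_force'],1),'-> off',d.round(1),'spin',round(sp,1))
E
python3 - <<'E'
from h import *
c=load('top'); P=cloud(c)
px=lambda u,v:(140+u/2.8,130+v/2.8)
L=np.array([pt(c,*px(*q),.078)[:2] for q in [(168,41),(392,74),(364,258),(137,223)]])
C=L.mean(0); N=np.array([[75,92],[75,-92],[-75,-92],[-75,92]])/1000
yaw=np.arctan2((N[:,0]*(L-C)[:,1]-N[:,1]*(L-C)[:,0]).sum(),(N*(L-C)).sum())
B=np.array([[np.cos(yaw),-np.sin(yaw)],[np.sin(yaw),np.cos(yaw)]])
print('lid',C,np.degrees(yaw)); print('resid',((C+N@B.T)-L).round(4).tolist())
for n,q in dict(o=(.627,-.003),g=(.613,-.05),r=(.557,.025),b=(.563,-.033),grip=(.478,-.011)).items(): print(n,((np.array(q)-C)@B).round(4))
m=(abs(P[...,0]-.487)<.1)&(abs(P[...,1]+.38)<.06)&(P[...,2]>.055)&(P[...,2]<.07)
q=P[m]; r=cv2.minAreaRect((q[:,:2]*1000).astype(np.float32)); print('block',r,len(q),np.median(q[:,2]),q[:,:2].mean(0))
print('tile', cv2.boxPoints(r))
np.savez('box.npz',C=C,B=B,yaw=yaw)
plan([.5,.1,.237],85); plan([.487,-.38,.20],94.6)
E
```

```text
lid [ 0.58891344 -0.02506765] -8.226559707543007
resid [[0.0008, 0.0005], [0.001, -0.0018], [-0.0005, -0.0007], [-0.0013, 0.0021]]
o [0.0345 0.0273]
g [ 0.0274 -0.0212]
r [-0.0387  0.045 ]
b [-0.0245 -0.0116]
grip [-0.1118 -0.0019]
block ((487.2308654785156, -378.4128723144531), (99.7948989868164, 28.662973403930664), 6.543344974517822) 563 0.06216791832303026 [ 0.48668942 -0.37762645]
tile [[ 436.0253  -369.8608 ]
 [ 439.2916  -398.33707]
 [ 538.4364  -386.96494]
 [ 535.17017 -358.48868]]
t 0.1 gp [0.3    0.6596 0.2366] yawy 65.5 gap 0.0927 F [ 0.2 -0.3  0.9] -> off [-4.137e+02 -4.266e+02  3.000e-01] spin -19.5
t 0.1 gp [0.3    0.6596 0.2366] yawy 65.5 gap 0.0927 F [ 0.2 -0.3  0.9] -> off [-600.5 -868.9   38. ] spin -29.1
```

Call:
move_arm --grip '[-1,-1,-1,-1,-1,-1,-1,-1]' --pt "-414 -427 0" --pt "-414 -427 0" --pt "-414 -427 0" --pt "-414 -427 0" --pt "-414 -427 0" --pt "-414 -427 0" --pt "-414 -427 0" --pt "-414 -427 0" --spin '[-10,-20,-20,-20,-20,-20,-20,-20]'

```text
time_s: 1.1
eef_pos: [0.4687, 0.1871, 0.4047]
ee_rot: [0.122, 3.139, -0.0]
wrist_force: [0.2, 0.3, 0.1]
finger_gap: 0.0932
gripper_force: 0.0
```

```bash
python3 -c "
from h import *
plan([.487,-.378,.20],96.5)"
```

```text
t 1.1 gp [0.4687 0.1871 0.2374] yawy 85.6 gap 0.0932 F [0.2 0.3 0.1] -> off [ -62.  -562.    37.4] spin -10.9
```

Call:
move_arm --grip '[-1,-1,-1,-1,-1,-1,-1,-1]' --pt "-62 -562 37" --pt "-62 -562 37" --pt "-62 -562 37" --pt "-62 -562 37" --pt "-62 -562 37" --pt "-62 -562 37" --pt "-62 -562 37" --pt "-62 -562 37" --spin '[-11,-11,-11,-11,-11,-11,-11,-11]'

```text
time_s: 2.1
eef_pos: [0.4841, -0.3101, 0.3719]
ee_rot: [-0.179, 3.136, 0.0]
wrist_force: [0.6, -0.1, 0.2]
finger_gap: 0.093
gripper_force: 0.0
```

```bash
python3 -c "
from h import *
plan([.487,-.378,.12],96.5)"
```

```text
t 2.1 gp [ 0.4841 -0.3101  0.2046] yawy 96.5 gap 0.093 F [ 0.6 -0.1  0.2] -> off [  4.9 -67.8  84.6] spin 0.0
```

Call:
move_arm --grip '[-1,-1,-1,-1,-1]' --pt "3 -40 0" --pt "5 -68 0" --pt "5 -68 62" --pt "5 -68 85" --pt "5 -68 85" --spin '[0,0,0,0,0]'

```text
time_s: 2.72
eef_pos: [0.4866, -0.3759, 0.2852]
ee_rot: [0.179, -3.133, -0.004]
wrist_force: [-0.2, -0.5, -0.3]
finger_gap: 0.0929
gripper_force: 0.0
```

```bash
python3 -c "
from h import *
plan([.487,-.378,.045],96.5)
c=take('wrist');save(c,'w1',None,1)
P=cloud(c);m=(abs(P[...,0]-.487)<.1)&(abs(P[...,1]+.38)<.06)&(P[...,2]>.055)&(P[...,2]<.07)
q=P[m]; r=cv2.minAreaRect((q[:,:2]*1000).astype(np.float32)); print('block',r,len(q),np.median(q[:,2]))"
```

```text
t 2.73 gp [ 0.4861 -0.3755  0.1179] yawy 96.5 gap 0.0929 F [-0.2 -0.5 -0.3] -> off [-0.9 -2.8 72.9] spin 0.0
block ((485.1426696777344, -379.9490051269531), (99.46905517578125, 28.111848831176758), 6.124970436096191) 4398 0.06302475754119181
```

View pics/w1.png

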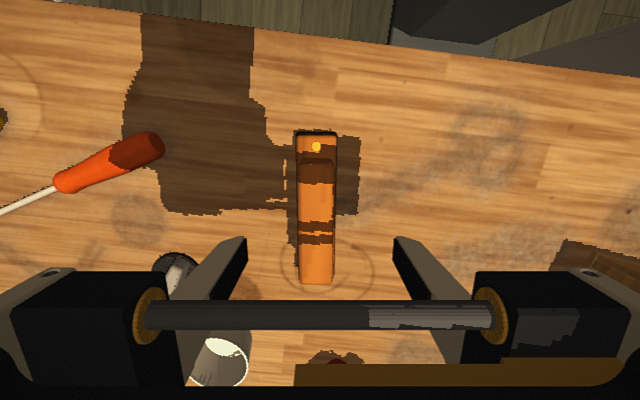

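The wrist view shows the block's grip at column 317, centred between the fingertips (247 and 393). I'll descend and pinch.

Call:
move_arm --grip '[-1,-1,-1,1,1,1,1,1]' --pt "-1 -4 40" --pt "-1 -4 73" --pt "-1 -4 73" --pt "-1 -4 73" --pt "-1 -4 73" --pt "-1 -4 73" --pt "-1 -4 73" --pt "-1 -4 73" --spin '[0,0,0,0,0,0,0,0]' --force 35

```text
time_s: 3.78
eef_pos: [0.4886, -0.3801, 0.2144]
ee_rot: [-0.179, 3.136, -0.0]
wrist_force: [-0.3, 0.7, 0.9]
finger_gap: 0.0475
gripper_force: 0.0
```

```bash
python3 -c "
from h import *
print(ctrl.sense()['gripper_force'])
plan([.487,-.378,.18],96.5)"
```

```text
0.0
t 3.77 gp [ 0.4886 -0.3801  0.0471] yawy 96.5 gap 0.0475 F [-0.3  0.7  0.9] -> off [   1.4    2.3 -132.9] spin 0.0
```

Call:
move_arm --grip '[1,1,1,1,1]' --pt "0 0 0" --pt "0 0 0" --pt "0 0 0" --pt "0 0 0" --pt "0 0 0" --spin '[0,0,0,0,0]'

```text
time_s: 4.4
eef_pos: [0.4886, -0.3801, 0.2141]
ee_rot: [0.179, -3.136, -0.0]
wrist_force: [-0.4, 0.4, -0.8]
finger_gap: 0.028
gripper_force: 35.0
```

```bash
python3 -c "
from h import *
print(ctrl.sense()['gripper_force'])
plan([.487,-.378,.18],96.5)"
```

```text
34.99425530433655
t 4.4 gp [ 0.4885 -0.38    0.0468] yawy 96.5 gap 0.028 F [-0.4  0.4 -0.8] -> off [   1.3    2.2 -133.2] spin 0.0
```

Call:
move_arm --grip '[1,1,1,1,1]' --pt "0 0 -20" --pt "0 0 -70" --pt "0 0 -130" --pt "0 0 -140" --pt "0 0 -140" --spin '[0,0,0,0,0]'

```text
time_s: 5.03
eef_pos: [0.4884, -0.38, 0.3556]
ee_rot: [-0.179, 3.135, -0.002]
wrist_force: [-0.1, 1.0, -1.8]
finger_gap: 0.0276
gripper_force: 35.0
```

```bash
cat >> h.py <<'E'
b=np.load('box.npz') 
def bw(x,y,z): return [*(b['C']+b['B']@[x,y]),z]
E
python3 -c "
from h import *
plan(bw(.002,-.078,.18),81.8)"
```

```text
t 5.03 gp [ 0.4887 -0.3802  0.1883] yawy 96.5 gap 0.0276 F [-0.1  1.  -1.8] -> off [-122.1  265.5    8.1] spin 14.7
```

Call:
move_arm --grip '[1,1,1,1,1,1,1,1]' --pt "-20 45 0" --pt "-45 100 0" --pt "-70 155 0" --pt "-95 210 0" --pt "-112 245 4" --pt "-122 266 8" --pt "-122 266 8" --pt "-122 266 8" --spin '[3,6,9,12,14.7,14.7,14.7,14.7]'

```text
time_s: 6.02
eef_pos: [0.5789, -0.1028, 0.3453]
ee_rot: [-0.224, -3.132, 0.001]
wrist_force: [0.5, 0.1, -0.9]
finger_gap: 0.0278
gripper_force: 35.0
```

```bash
python3 -c "
from h import *
plan(bw(.002,-.078,.127),81.8)
c=take('scene');save(c,'s2',(160,180,420,340),3)"
```

```text
t 6.03 gp [ 0.5786 -0.1029  0.178 ] yawy 81.8 gap 0.0278 F [ 0.5  0.1 -0.9] -> off [-1.2  0.6 51. ] spin 0.0
```

View pics/s2.png

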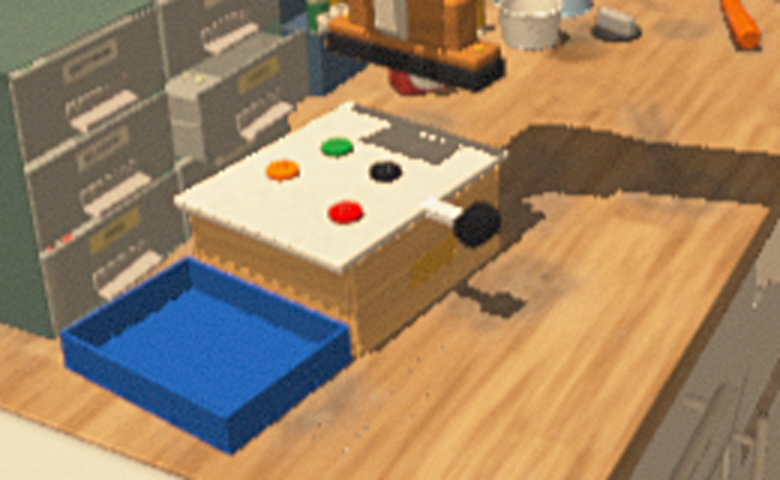

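The picture shows the block held level above the far end of the lid. Its foot's near end is at about (490,70) and all four buttons lie ahead of it.

Call:
move_arm --grip '[1,1,1,1,1]' --pt "-1 0 25" --pt "-1 0 45" --pt "-1 0 51" --pt "-1 0 51" --pt "-1 0 51" --spin '[0,0,0,0,0]'

```text
time_s: 6.7
eef_pos: [0.5806, -0.1025, 0.2959]
ee_rot: [0.224, 3.132, -0.0]
wrist_force: [-0.1, -0.0, -1.1]
finger_gap: 0.0276
gripper_force: 35.0
```

```bash
python3 -c "
from h import *
plan(bw(.002,.085,.1265),81.8)"
```

```text
t 6.7 gp [ 0.5808 -0.1025  0.1286] yawy 81.8 gap 0.0276 F [-0.1 -0.  -1.1] -> off [  0.9 162.8   2.1] spin 0.0
```

Call:
move_arm --grip '[1,1,1,1,1,1,1,1]' --pt "0 0 2" --pt "0 10 2" --pt "0 25 2" --pt "0 40 2" --pt "0 55 2" --pt "0 70 2" --pt "0 85 2" --pt "0 100 2" --spin '[0,0,0,0,0,0,0,0]'

```text
time_s: 7.7
eef_pos: [0.5948, -0.002, 0.2932]
ee_rot: [0.223, 3.134, -0.0]
wrist_force: [0.0, 0.3, -0.7]
finger_gap: 0.0278
gripper_force: 35.0
```

```bash
python3 -c "
from h import *
plan(bw(.002,.09,.1265),81.8)
c=take('scene');save(c,'s3',(160,180,420,340),3)"
```

```text
t 7.7 gp [ 0.5948 -0.002   0.1259] yawy 81.9 gap 0.0278 F [ 0.   0.3 -0.7] -> off [ 0.4 66.4 -0.6] spin 0.1
```

View pics/s3.png

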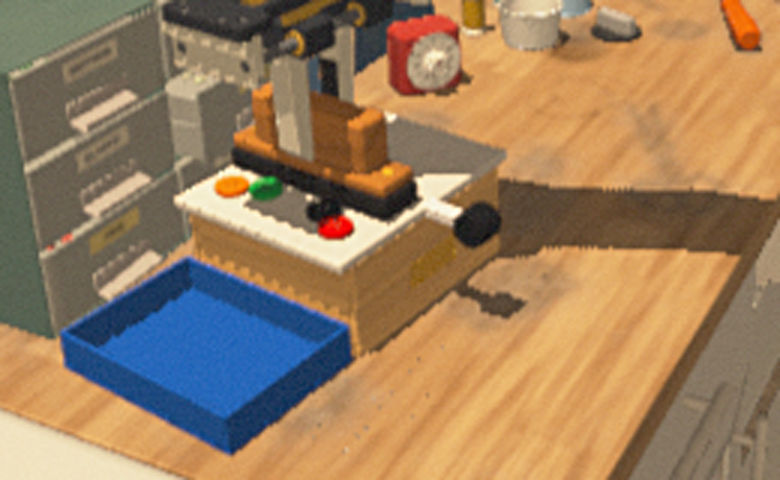

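The buttons are gathered ahead of the block. Orange and green are at (232,187) and (265,187), black and red at (322,210) and (335,227). I'll check the lateral position of orange.

```bash
python3 -c "
from h import *
c=load('scene')
for n,u,v in [('o',232,187),('g',265,187),('b',320,210),('r',335,227),('bk corner',180,200),('fr corner',345,268)]:
    p=pt(c,160+u/3,180+v/3,.084 if len(n)<2 else .078); print(n,p.round(3),((p[:2]-b['C'])@b['B']).round(4))"
```

```text
o [0.642 0.038 0.084] [0.0433 0.0698]
g [0.621 0.028 0.084] [0.0246 0.0574]
b [0.571 0.038 0.084] [-0.0272  0.0599]
r [0.55  0.052 0.084] [-0.0496  0.0708]
bk corner [0.67  0.059 0.078] [0.0681 0.0947]
fr corner [0.524 0.082 0.078] [-0.0799  0.0968]
```

Call:
move_arm --grip '[1,1,1,1,1,1,1,1]' --pt "0 10 0" --pt "0 22 0" --pt "0 34 0" --pt "0 46 0" --pt "0 58 0" --pt "0 68 0" --pt "0 72 0" --pt "0 72 0" --spin '[0,0,0,0,0,0,0,0]'

```text
time_s: 8.75
eef_pos: [0.6048, 0.0684, 0.2932]
ee_rot: [-0.223, -3.134, 0.0]
wrist_force: [-0.3, -0.8, -1.6]
finger_gap: 0.0274
gripper_force: 35.0
```

```bash
python3 -c "
from h import *
plan(bw(.002,.09,.1265),81.8)
c=take('scene');save(c,'s4',(160,180,420,340),3)"
```

```text
t 8.75 gp [0.6048 0.0684 0.1259] yawy 81.9 gap 0.0274 F [-0.3 -0.8 -1.6] -> off [ 0.4 -4.7 -0.6] spin 0.1
```

View pics/s4.png

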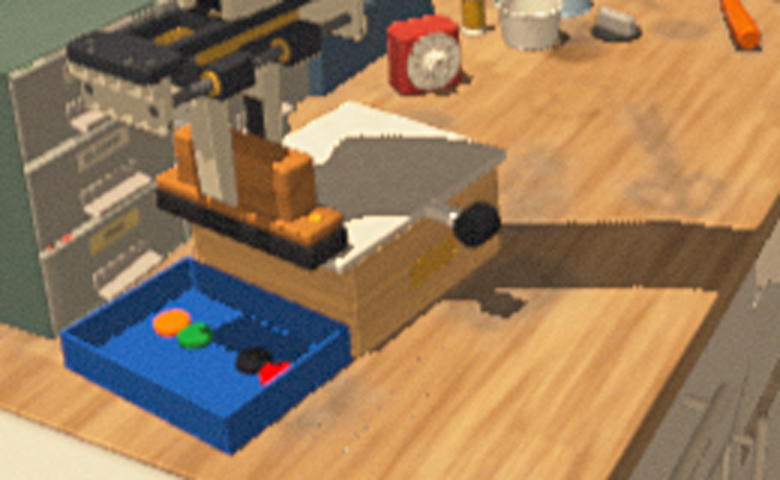

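All four buttons lie in the tray, near (172,322), (195,335), (255,360) and (275,373), and the lid is clear. Now I'll return the block.

```bash
python3 -c "
from h import *
plan([.4885,-.38,.19],96.5)"
```

```text
t 8.8 gp [0.6048 0.0679 0.1259] yawy 81.8 gap 0.0276 F [-0.3 -0.5 -1.6] -> off [  51.5 -459.9  -64. ] spin -14.7
```

Call:
move_arm --grip '[1,1,1,1,1,1,1,1]' --pt "0 0 -30" --pt "0 -20 -64" --pt "10 -75 -64" --pt "18 -135 -64" --pt "25 -195 -64" --pt "32 -255 -64" --pt "39 -315 -64" --pt "45 -375 -64" --spin '[0,0,-3,-6,-9,-12,-14.7,-14.7]'

```text
time_s: 9.8
eef_pos: [0.5059, -0.2991, 0.3574]
ee_rot: [-0.179, 3.136, -0.0]
wrist_force: [1.0, -0.1, -2.0]
finger_gap: 0.0275
gripper_force: 35.0
```

```bash
python3 -c "
from h import *
plan([.4885,-.38,.055],96.5)"
```

```text
t 9.8 gp [ 0.5059 -0.2991  0.1901] yawy 96.5 gap 0.0275 F [ 1.  -0.1 -2. ] -> off [ 26.5 -78.4 135.1] spin 0.0
```

Call:
move_arm --grip '[1,1,1,1,1,1,1]' --pt "14 -45 0" --pt "26 -78 10" --pt "26 -78 60" --pt "26 -78 110" --pt "26 -78 131" --pt "26 -78 131" --pt "26 -78 131" --spin '[0,0,0,0,0,0,0]'

```text
time_s: 10.68
eef_pos: [0.4902, -0.3775, 0.2271]
ee_rot: [-0.179, 3.136, -0.001]
wrist_force: [-1.1, -0.4, -1.1]
finger_gap: 0.0276
gripper_force: 35.0
```

```bash
python3 -c "
from h import *
plan([.4885,-.38,.047],96.5)"
```

```text
t 10.68 gp [ 0.4904 -0.3777  0.0598] yawy 96.5 gap 0.0276 F [-1.1 -0.4 -1.1] -> off [ 2.1 -2.1 12.8] spin 0.0
```

Call:
move_arm --grip '[1,1,1,1,1]' --pt "0 0 6" --pt "0 0 10" --pt "0 0 12" --pt "0 0 13" --pt "0 0 13" --spin '[0,0,0,0,0]'

```text
time_s: 11.3
eef_pos: [0.4902, -0.377, 0.2141]
ee_rot: [-0.18, 3.136, -0.0]
wrist_force: [-1.2, 1.5, 7.7]
finger_gap: 0.0277
gripper_force: 35.0
```

```bash
python3 -c "
from h import *
plan([.4885,-.38,.047],96.5)"
```

```text
t 11.3 gp [ 0.4903 -0.377   0.0468] yawy 96.6 gap 0.0277 F [-1.2  1.5  7.7] -> off [ 2.1 -2.8 -0.2] spin 0.1
```

Contact with the worktop (7.7 N). Release.

Call:
move_arm --grip '[-0.2,-0.2,-0.2,-0.4,-0.4,-0.4,-0.4,-0.4]' --pt "0 0 0" --pt "0 0 0" --pt "0 0 0" --pt "0 0 0" --pt "0 0 0" --pt "0 0 -30" --pt "0 0 -90" --pt "0 0 -150" --spin '[0,0,0,0,0,0,0,0]'

```text
time_s: 12.3
eef_pos: [0.4901, -0.377, 0.3645]
ee_rot: [0.179, -3.136, -0.001]
wrist_force: [0.9, -0.0, -0.2]
finger_gap: 0.065
gripper_force: 0.0
```

```bash
python3 -c "
from h import *
print(bw(-.113,0,.18))
plan(bw(-.113,0,.19),81.8)
c=take('top');P=cloud(c);m=(abs(P[...,0]-.487)<.1)&(abs(P[...,1]+.38)<.06)&(P[...,2]>.055)&(P[...,2]<.07)
q=P[m]; print(len(q)); r=cv2.minAreaRect((q[:,:2]*1000).astype(np.float32)) if len(q) else 0; print('block',r)
c=take('wrist');save(c,'w2',None,1)
"
```

```text
[np.float64(0.4770762048001075), np.float64(-0.008898732537410647), 0.18]
t 12.3 gp [ 0.4899 -0.3769  0.1972] yawy 96.5 gap 0.065 F [ 0.9 -0.  -0.2] -> off [-29.2 367.    7.4] spin 14.7
43
block ((473.08270263671875, -389.97021484375), (25.1840877532959, 75.39279174804688), 74.80513763427734)
```

View pics/w2.png

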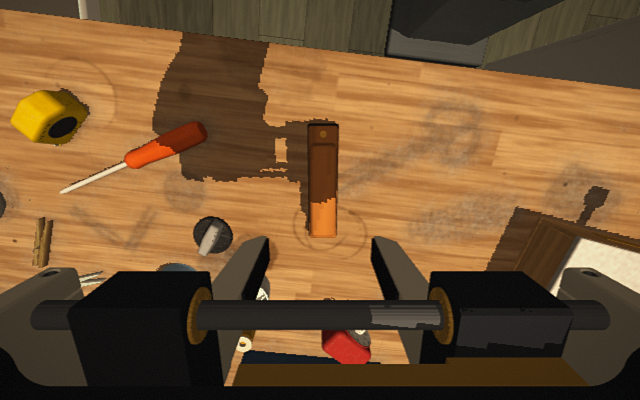

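The block stands upright at (323,185), released. Next the lid grip.

Call:
move_arm --grip '[-0.4,-0.4,-0.4,-0.4,-0.4,-0.4,-0.4,-0.4]' --pt "-29 367 7" --pt "-29 367 7" --pt "-29 367 7" --pt "-29 367 7" --pt "-29 367 7" --pt "-29 367 7" --pt "-29 367 7" --pt "-29 367 7" --spin '[5,10,14.7,14.7,14.7,14.7,14.7,14.7]'

```text
time_s: 13.4
eef_pos: [0.4771, -0.0094, 0.3559]
ee_rot: [-0.222, -3.133, 0.001]
wrist_force: [1.1, -0.6, 0.0]
finger_gap: 0.0656
gripper_force: 0.0
```

```bash
python3 -c "
from h import *
c=take('wrist');save(c,'w3',None,1)
P=cloud(c); col=c['color'].astype(int).max(-1)
g=bw(-.113,0,.08)
m=(abs(P[...,0]-g[0])<.022)&(abs(P[...,1]-g[1])<.03)&(P[...,2]>.06)&(P[...,2]<.1)&(col<70)
q=P[m]; print(len(q),((q[:,:2]-b['C'])@b['B']).min(0),((q[:,:2]-b['C'])@b['B']).max(0),q[:,2].max())
plan(bw(-.113,0,.074),81.8)"
```

```text
613 [-0.12730671 -0.01026478] [-0.10315653  0.01075137] 0.0875249229391468
t 13.45 gp [ 0.4771 -0.0102  0.1887] yawy 81.8 gap 0.0651 F [-0.4 -1.1  0.4] -> off [  0.2   1.4 114.7] spin -0.0
```

View pics/w3.png

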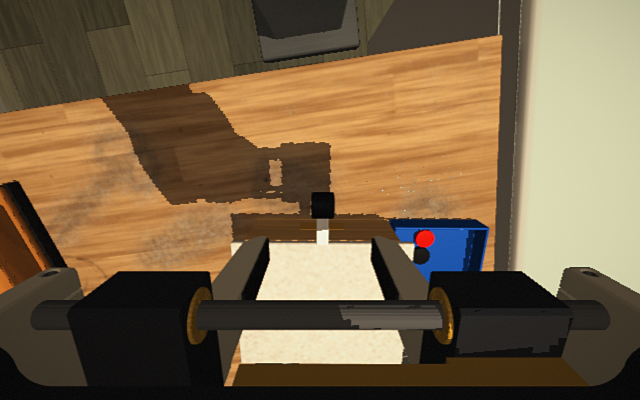

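The black grip is at (322,205), centred between the fingers; the measured centre in box axes is (-0.114, 0), matching the given geometry. I'll descend and pinch.

Call:
move_arm --grip '[-0.4,-0.4,-0.4,1,1,1,1,1]' --pt "1 1 50" --pt "1 1 100" --pt "1 1 115" --pt "1 1 115" --pt "1 1 115" --pt "1 1 115" --pt "1 1 115" --pt "1 1 115" --spin '[0,0,0,0,0,0,0,0]' --force 30

```text
time_s: 14.45
eef_pos: [0.4766, -0.0071, 0.2417]
ee_rot: [0.222, 3.133, 0.002]
wrist_force: [-0.7, -1.1, 0.1]
finger_gap: 0.0218
gripper_force: 30.0
```

Call:
move_arm --grip '[1,1,1]' --pt "0 0 0" --pt "0 0 0" --pt "0 0 0" --spin '[0,0,0]'

```text
time_s: 14.82
eef_pos: [0.4766, -0.0072, 0.2414]
ee_rot: [0.222, 3.133, 0.001]
wrist_force: [0.3, 5.4, 1.8]
finger_gap: 0.0215
gripper_force: 30.0
```

```bash
python3 -c "
from h import *
print(ctrl.sense()['gripper_force'])
plan(bw(-.113,0,.074),81.8)
for a in range(5,61,5):
    t=np.radians(a);c,s=np.cos(t),np.sin(t)
    dx=188*(1-c)+4*s; dz=188*s+4*(c-1); print(a,dx.round(1),dz.round(1),end=' | ')"
```

```text
30.001137256622314
t 14.82 gp [ 0.4768 -0.0071  0.0741] yawy 81.9 gap 0.0215 F [0.3 5.4 1.8] -> off [-0.6 -1.7  0.1] spin 0.1
5 1.1 16.4 | 10 3.6 32.6 | 15 7.4 48.5 | 20 12.7 64.1 | 25 19.3 79.1 | 30 27.2 93.5 | 35 36.3 107.1 | 40 46.6 119.9 | 45 57.9 131.8 | 50 70.2 142.6 | 55 83.4 152.3 | 60 97.5 160.8 |
```

Call:
move_arm --grip '[1,1,1,1,1,1,1,1]' --pt "0 -1.5 0" --pt "-1.1 -1.5 -16.4" --pt "-3.6 -1.5 -32.6" --pt "-7.4 -1.5 -48.5" --pt "-12.7 -1.5 -64.1" --pt "-19.3 -1.5 -79.1" --pt "-27.2 -1.5 -93.5" --pt "-27.2 -1.5 -93.5" --spin '[0,0,0,0,0,0,0,0]'

```text
time_s: 15.82
eef_pos: [0.5038, -0.0116, 0.3356]
ee_rot: [0.221, 3.131, 0.004]
wrist_force: [2.1, 9.0, -1.0]
finger_gap: 0.0217
gripper_force: 30.0
```

```bash
python3 -c "
from h import *
plan(bw(-.113+.0272,0,.074+.0935),81.8)
plan(bw(-.113+.0975,0,.074+.1608),81.8)"
```

```text
t 15.82 gp [ 0.5043 -0.0113  0.1683] yawy 81.9 gap 0.0217 F [ 2.1  9.  -1. ] -> off [ 0.1 -1.6  0.8] spin 0.1
t 15.82 gp [ 0.5043 -0.0113  0.1683] yawy 81.9 gap 0.0217 F [ 2.1  9.  -1. ] -> off [-70.4  -1.6 -66.3] spin 0.1
```

Call:
move_arm --grip '[1,1,1,1,1,1,1,1]' --pt "0 2 0" --pt "-9.1 3 -13.6" --pt "-19.4 3 -26.4" --pt "-30.7 3 -38.3" --pt "-43 3 -49.1" --pt "-56.2 3 -58.8" --pt "-70.3 3 -67.3" --pt "-70.3 3 -67.3" --spin '[0,0,0,0,0,0,0,0]'

```text
time_s: 16.82
eef_pos: [0.5727, -0.0211, 0.4018]
ee_rot: [-0.225, -3.132, 0.001]
wrist_force: [-2.5, -1.4, 2.8]
finger_gap: 0.0217
gripper_force: 30.0
```

```bash
python3 -c "
from h import *
plan(bw(-.113+.0975,0,.074+.1608),81.8)
T=plan
s=ctrl.sense();M=R.from_rotvec(s['ee_rot']).as_matrix();p=np.array(s['eef_pos'])+M[:,2]*ctrl.pinch_z
q=(p[:2]-b['C'])@b['B']; print(q, 'angle',np.degrees(np.arctan2(p[2]-.07,.075-q[0])-np.arctan2(4,188)))
c=take('scene');save(c,'s5',(160,120,420,340),2.6)
P=cloud(c); X=((P[...,:2]-b['C'])@b['B']); col=c['color'].astype(int).min(-1)
m=(X[...,0]>-.01)&(X[...,0]<.075)&(abs(X[...,1])<.09)&(P[...,2]>.09)&(P[...,2]<.21)&(col>120)
k=X[...,0][m];z=P[...,2][m]; print(m.sum()); a=np.polyfit(z,k,1); r=abs(np.polyval(a,z)-k)<.008; a=np.polyfit(z[r],k[r],1); print('lid plane angle',np.degrees(np.arctan2(1,-a[0])),r.sum())
"
```

```text
t 16.82 gp [ 0.5725 -0.0212  0.2345] yawy 81.8 gap 0.0217 F [-2.5 -1.4  2.8] -> off [-1.3 -1.5 -0.3] spin -0.0
[-0.01682877  0.00145774] angle 59.61643490355629
70
lid plane angle 81.88077692850725 70
```

View pics/s5.png

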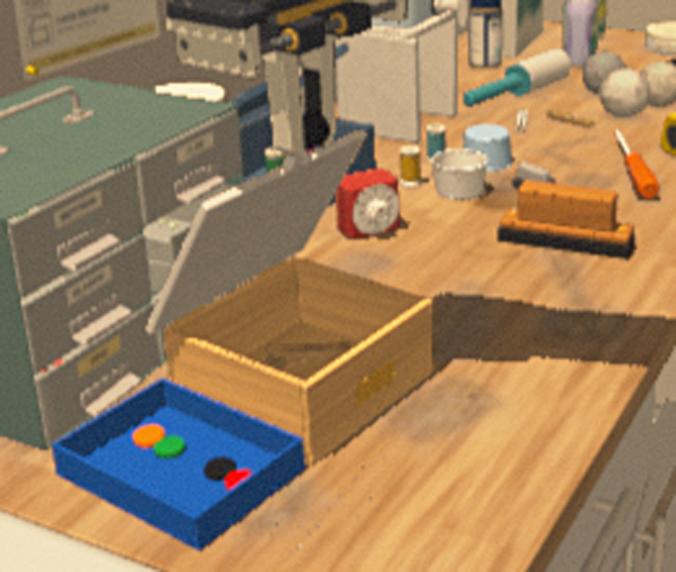

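The lid stands open with the gripper holding it. The buttons are in the tray around (150,435) to (240,478), and the block is upright at (567,215). I'll do one check of the lid angle by its underside plane after settling.

Call:
move_arm --grip '[1,1,1,1]' --pt "-1 0 0" --pt "-1 0 0" --pt "-1 0 0" --pt "-1 0 0" --spin '[0,0,0,0]'

```text
time_s: 17.38
eef_pos: [0.5729, -0.0211, 0.4019]
ee_rot: [-0.224, -3.132, 0.001]
wrist_force: [-4.3, -2.2, 5.9]
finger_gap: 0.0212
gripper_force: 30.0
```

```bash
python3 -c "
from h import *
plan(bw(-.113+.0975,0,.074+.1608),81.8)
s=ctrl.sense();M=R.from_rotvec(s['ee_rot']).as_matrix();p=np.array(s['eef_pos'])+M[:,2]*ctrl.pinch_z
q=(p[:2]-b['C'])@b['B']; print(q, 'angle',np.degrees(np.arctan2(p[2]-.07,.075-q[0])-np.arctan2(4,188)))
c=take('scene'); P=cloud(c)
# underside quad in crop s5: (215,215),(345,150),(290,245),(190,300)
mk=np.zeros((400,640),np.uint8); cv2.fillPoly(mk,[np.array([[160+u/2.6,120+v/2.6] for u,v in [(222,215),(335,165),(290,235),(190,295)]],np.int32)],1)
X=((P[...,:2]-b['C'])@b['B']); Q=np.dstack([X,P[...,2]])[mk>0]
Q=Q[abs(Q[:,2]-.14)<.07]; n=np.linalg.svd(Q-np.median(Q,0))[2][2]; print(len(Q),np.median(Q,0),n,'angle',np.degrees(np.arctan2(abs(n[0]),abs(n[2]))))
"
```

```text
t 17.38 gp [ 0.5726 -0.0212  0.2347] yawy 81.8 gap 0.0212 F [-4.3 -2.2  5.9] -> off [-1.1 -1.5 -0.2] spin 0.0
[-0.01664929  0.00145733] angle 59.67945964211231
934 [0.03212183 0.0134345  0.14410675] [ 0.84905075 -0.00193379  0.52830776] angle 58.108745006779614
```

Call:
move_arm --grip '[1,1,1,1,1,1]' --pt "-1.2 0 -1.9" --pt "-1.2 0 -1.9" --pt "-1.2 0 -1.9" --pt "-1.2 0 -1.9" --pt "-1.2 0 -1.9" --pt "-1.2 0 -1.9" --spin '[0,0,0,0,0,0]'

```text
time_s: 18.18
eef_pos: [0.5749, -0.0213, 0.4032]
ee_rot: [-0.224, -3.132, 0.002]
wrist_force: [-0.4, -6.0, -8.3]
finger_gap: 0.0218
gripper_force: 30.0
```

```bash
python3 -c "
from h import *
plan(bw(-.113+.0975,0,.074+.1608),81.8)
s=ctrl.sense();M=R.from_rotvec(s['ee_rot']).as_matrix();p=np.array(s['eef_pos'])+M[:,2]*ctrl.pinch_z
q=(p[:2]-b['C'])@b['B']; a=np.degrees(np.arctan2(p[2]-.07,.075-q[0])-np.arctan2(4,188)); print('angle',a)
if abs(a-60)<1 and max(abs(np.array(s['wrist_force'])))<12: print(ctrl.sign_off())
"
```

```text
t 18.18 gp [ 0.5747 -0.0215  0.2359] yawy 81.8 gap 0.0218 F [-0.4 -6.  -8.3] -> off [ 0.9 -1.5  1.1] spin 0.0
angle 60.409239139095355
the job is handed in; nothing more can be done
None
```

The job is handed in: all four buttons are in the tray, the block stands upright and released on the worktop, and the gripper is holding the lid open at about 60° (60.4° from the arm's pose; a camera fit just before the last 0.7° of lift read 58.1°).

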